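# Return a craft house through the sprung flap

## Robot

A 6-joint arm with a two-finger parallel gripper is mounted at the origin on the work surface. World frame = base frame: x ahead of the robot, y to its left, z up, the work surface at z = 0. Lengths are in m, angles in degrees, forces in N, time in s.
With the tool pointing down it reaches from about 0.375 to 0.9 m from the base axis. Payload 3.1 kg.
Tool frame: the origin (TCP) lies where the fingers leave the gripper's body, on its centre line; the fingertips stand 70 mm ahead of it and the grasp point (between the pads) lies 51 mm ahead of it; z points along the fingers, y is the line along which they close (so a half turn about z gives the same grasp; the last joint's range is limited). The gripper opens to 87 mm and grips with 3 to 60 N. Pads are 19 mm wide; open, the fingers measure 117 mm over their backs; the gripper's body (75 mm by 190 mm) begins 51 mm behind the grasp point.
Start: joints at [65.289, 30.224, 82.088, -0, 67.689, -10.227], TCP at [0.156, 0.605, 0.292] pointing down, gripper open.
Joint ranges: [-176.69, 176.69], [-43.24, 126.21], [12.49, 139.97], [-82, 262], [0, 151.66], [-163.58, 163.58]. Speed limits (degrees/s): [159.86, 159.86, 180, 180, 180, 180].

## Interface

Orientations are given as a 3x3 rotation matrix whose columns are the frame's x, y, z axes.
In Python, from rig import readout, capture, calibration, bot, look_for gives the robot as it stands. The module is installed in compiled form; this text tells all that it offers.
- The arm moves only by the shell command python3 -m pendant 'ROWS'. ROWS is JSON, a list of rows, each a list of 7 numbers: the shift along the tool's x, y, z normalised to -1 to 1, where 1 is 200 mm, then the turn, a rotation vector about the tool's x, y, z normalised to -1 to 1, where 1 is 180 degrees, then the closure, from -1 (fully open) to 1 (shut). In form: [[dx, dy, dz, ax, ay, az, grip], ...]. A call has 1 to 8 rows; each row is the pose to reach, as a shift and turn from the pose commanded when the call began, along the tool's axes at that moment, turning the shorter way round; what a row does not reach only later rows make up. A row lasts 1/10 s, in which the tool goes at most 50 mm and 8.59 degrees, less where a joint would pass 70% of its speed; a pose out of reach is approached as far as the arm can. A call with a number of a shift or a turn outside -1 to 1 is refused whole. A call with a gripper value outside its range is refused whole. The fingers move at their own pace and stop on an object; the grip force is fixed at half the most. Time passes only in rows, so rows that repeat a pose let the fingers close. It gives the time, the measured TCP pose, the force, the opening and the grip force at its end, in the units of the state.
- readout.read_state(): the state, without advancing time (a new reading comes with each control period).
- capture(name): name is "scene" or "side" or "wrist"; returns (picture, depth): 400x640x3 uint8, red, green, blue; 400x640 float32, m along the optical axis (not along the pixel's ray), 0 where there is no reading.
- calibration(name): a dict with "mtx" (3x3 intrinsics, pixels), "T" (4x4, takes a point from camera to world coordinates); the wrist camera has in their place "mount" (4x4, takes a point from camera to tool coordinates, whose origin is the TCP and whose axes are the flange's). Camera axes: x right, y down, z forward; pixel columns grow to the right and rows downward; lengths in m; the calibration is good to about 2 mm. A picture is of the moment at which its call begins: read the wrist's pose just before it. calibration takes no time and is no camera call.
- bot.hand_in(): hands the job in; it is judged then, once.
Trained networks look in the newest picture that a camera, given by its name, has taken for a name from the list of things; names that differ only in an ending like _2 or _b are one class to them, and where a whole thing is asked for, a point or a joint stands for the part that bears it (a point fixed in the world has none). Each returns a list of dicts, best first, with "conf" (0 to 1); they miss things now and then, are a little off and sometimes report something else, mostly with a low value. They report only what shows in the picture. A call takes as long as a camera call.
- look_for(thing, camera): "extent" ([left, top, right, bottom] in pixels, round what is visible of it).
The state is a dict: "time_s": time; "joint_positions": joint angles; "qvel": joint speeds; "tau": joint torques, N m; "position": TCP position; "tcp_rot": TCP orientation; "force": force on the tool from outside, world axes, zero at the start; "moment": the same for the moment, N m; "opening": opening from 0.0 (shut) to 1.0 (fully open); "grasp_force": force on a finger pad.
Only numpy, scipy, OpenCV 4.12 (cv2) and the standard library are available. Lean on these libraries where they do the work, as an engineer would, in place of code of your own. Each camera call takes 0.05 s, during which the arm holds its last target. There are 200 camera calls.

## Task

Fold the returns box's wooden loading shelf all the way down until it is level, then lay the plain white house flat on it, roof towards the box, and push it roof first through the orange sprung flap until it drops inside and the flap snaps shut behind it. Leave the shelf down, and do not knock over or shift the other houses, the glue bottle, the cup or the paint jar.

Things in the scene. Friction and masses are not known exactly. Their poses are not given: they have to be found in the camera images.
- returns_box: Fixed returns box, grey sides, blue front frame, clear top and far window; 270 mm deep, 150 wide, 173 high. Origin: on the table under the middle of its front face (the one towards the robot); x points into the box (pushing direction), y along the front, z up. Just behind the threshold a slick sheet slopes down 38 degrees to the slick floor: a house whose middle is well past the threshold slides in.
- mouth (a point): Centre of the mouth in the front face, 129 mm above the table. The mouth is 96 mm wide and runs from the threshold at 100 mm to 158 mm above the table, below a 10 mm blue lintel.
- shelf (a joint): Wooden loading shelf, 130 mm wide, 130 mm from hinge to free edge, 8 mm thick, hinged along the threshold. 0 = upright against the mouth; 1.57 = fully down on its stop: level, pointing out of the box, upper side at 100 mm. Starts at 0.55 to 0.8, leaning out from the box, and stays where it is left (friction hinge, 0.16 N m).
- shelf_hinge (a point): Point on the shelf's hinge line, mid width: box frame (0, 0, 100 mm).
- shelf_edge (a point): Middle of the shelf's free edge, on the side that faces the box when folded up and faces up when down; 130 mm from shelf_hinge.
- flap (a joint): Orange flap that fills the mouth, 92 x 55 mm, 5 mm thick, hinged along its top edge 10 mm inside the front face, 158 mm above the table. Swings inward only: 0 = shut, hanging straight down; 1.4 = fully open. A spring (0.025 N m shut, 0.095 N m wide open: 0.5 to 2 N at its lower edge) shuts it.
- house_white: Plain white plaster house, loose, about 0.3 kg, lying on its back, windows up: 114 mm long from foot to ridge, 60 wide, 40 thick. Origin: centre of its underside as it lies, 57 mm from ridge and foot; x points to the ridge, y across its width, z up through the windows. The side walls are parallel over the 84 mm next to the foot; the gable narrows over the last 30 mm.
- house_white_ridge (a point): Tip of the white house's gable, 57 mm from its origin along x, at half thickness (20 mm up).
- house_white_base (a point): Middle of the white house's flat foot, 57 mm from its origin along -x, at half thickness (20 mm up).
- house_green: Bystander: green house of the same shape and size, lying down; it and the white one swap places. Origin at the centre of its underside.
- glue_bottle: Bystander: upright white glue bottle, 44 mm across, 140 mm high. Origin at the centre of its underside.
- water_cup: Bystander: upright yellow cup, 72 mm across, 90 mm high. Origin at the centre of its underside.
- house_blue: Bystander: blue house standing upright, 50 x 60 mm, 100 mm high. Origin at the centre of its underside.
- paint_jar: Bystander: upright paint jar with a green lid, 64 mm across, 75 mm high. Origin at the centre of its underside.

How it is judged:
By the outcome, as a careful person would: the job done as asked, in the order asked, and still so for the second after the job is handed in, with the robot touching nothing.
It also fails if it takes over 58 s, if anything falls off the work surface, if the arm or the gripper's body presses on something with over 40 N, if the wrist force passes 120 N, or if a joint passes its speed limit or range.

## Working session

There is one attempt and no reset: what is moved stays moved. The work goes in short steps, Python scripts to look and compute and a shell command to move; the robot and the scene stay as the last step left them, time stands still between calls to the robot, and variables do not carry over. Pictures are saved under pics/ and viewed, at most 10 in all, crops included, and the job is handed in when it is done.

```bash
mkdir -p pics; cat > h.py <<'E'
import numpy as np, cv2
from rig import readout, capture, calibration, bot, look_for
def snap(cam,name):
    s=readout.read_state(); p,d=capture(cam); c=calibration(cam)
    if cam=="wrist":
        T=np.eye(4);T[:3,:3]=np.array(s["tcp_rot"]);T[:3,3]=s["position"];T=T@np.array(c["mount"])
    else: T=np.array(c["T"])
    cv2.imwrite(f"pics/{name}.png",p[:,:,::-1]); np.savez(f"pics/{name}.npz",p=p,d=d,T=T,K=np.array(c["mtx"]))
    return p,d,T,np.array(c["mtx"])
def cloud(d,T,K):
    v,u=np.mgrid[:d.shape[0],:d.shape[1]]
    P=np.stack([(u-K[0,2])/K[0,0]*d,(v-K[1,2])/K[1,1]*d,d],-1)
    W=P@T[:3,:3].T+T[:3,3]; W[d<=0]=np.nan
    return W
E
python3 - <<'E'
from h import *
np.set_printoptions(precision=3,suppress=True)
print(readout.read_state())
ims=[]
for c in("scene","side"):
    p,d,T,K=snap(c,c+"0"); W=cloud(d,T,K); print(c,T[:3,3],T[:3,2])
    ims.append(p)
    for n in("returns_box","shelf","flap","house_white","house_green","glue_bottle","water_cup","house_blue","paint_jar"):
        for r in look_for(n,c)[:2]:
            x0,y0,x1,y1=[int(round(a)) for a in r["extent"]]; w=W[y0:y1+1,x0:x1+1].reshape(-1,3)
            print(c,n,round(r["conf"],2),[x0,y0,x1,y1],W[(y0+y1)//2,(x0+x1)//2],np.nanmax(w[:,2]))
E
```

```text
{'time_s': 0.0, 'joint_positions': array([ 65.29 ,  30.278,  82.157,  -0.001,  67.687, -10.227]), 'qvel': array([-0.006, -0.024, -0.088, -0.019,  0.059, -0.007]), 'tau': array([ -0.   , -44.004, -17.659,   0.063,   0.058,  -0.   ]), 'position': array([0.156, 0.605, 0.291]), 'tcp_rot': array([[-0.968,  0.25 , -0.001],
       [ 0.25 ,  0.968, -0.002],
       [ 0.   , -0.002, -1.   ]]), 'force': array([-0.51 ,  0.253, -0.861]), 'moment': array([0.011, 0.017, 0.   ]), 'grasp_force': 0.0, 'opening': 1.0003716893910957}
scene [1.257 0.107 0.792] [-0.755 -0.135 -0.642]
scene returns_box 0.77 [253, 176, 364, 357] [ 0.755 -0.005  0.172] 0.19746135847218904
scene shelf 0.87 [309, 177, 368, 219] [0.517 0.026 0.16 ] 0.19746135847218904
scene shelf 0.36 [145, 208, 181, 252] [nan nan nan] 0.09954476054487049
scene house_white 0.71 [225, 187, 250, 221] [ 0.448 -0.283  0.037] 0.04305526582162689
scene house_white 0.35 [489, 257, 525, 297] [0.616 0.445 0.056] 0.07774012859076462
scene house_green 0.59 [409, 204, 446, 237] [0.429 0.271 0.039] 0.0430590962842462
scene glue_bottle 0.75 [437, 260, 460, 3
[... 882 characters left out ...]
401 -0.312  0.042] 0.04700505900542007
side house_green 0.72 [258, 182, 289, 202] [0.405 0.233 0.037] 0.0476196441647363
side glue_bottle 0.72 [327, 151, 336, 174] [0.664 0.3   0.095] 0.17547977104270962
side glue_bottle 0.64 [302, 147, 312, 168] [0.595 0.433 0.055] 0.08273521330152278
side water_cup 0.75 [363, 250, 392, 286] [ 0.623 -0.321  0.084] 0.09536346358744074
side water_cup 0.3 [328, 150, 338, 175] [0.671 0.294 0.097] 0.17613973962644858
side house_blue 0.83 [368, 296, 394, 332] [ 0.576 -0.474  0.062] 0.1042584994962249
side house_blue 0.17 [302, 168, 414, 237] [ 0.647 -0.073  0.153] 0.20092858627555732
side paint_jar 0.68 [299, 149, 314, 169] [0.59  0.431 0.047] 0.08273521330152278
```

```bash
python3 - <<'E'
import cv2,numpy as np
a=cv2.imread("pics/scene0.png")[150:370,130:540];b=cv2.imread("pics/side0.png")[130:350,200:500]
a=cv2.resize(a,None,fx=1.3,fy=1.3); b=cv2.resize(b,(int(300*1.3),int(220*1.3)))
w=800;o=np.zeros((580,800,3),np.uint8);o[:a.shape[0],:a.shape[1]]=a;o[290:290+b.shape[0],:b.shape[1]]=b
cv2.imwrite("pics/v1.png",o)
E
cat > geo.py <<'E'
from h import *
np.set_printoptions(precision=4,suppress=True)
for c in("scene","side"):
    z=np.load(f"pics/{c}0.npz");W=cloud(z["d"],z["T"],z["K"]).reshape(-1,3);W=W[~np.isnan(W).any(1)]
    # house top
    for nm,cx,cy in(("white",.44,-.285),("green",.42,.26)):
        m=(abs(W[:,2]-.042)<.008)&(np.hypot(W[:,0]-cx,W[:,1]-cy)<.1)
        r=cv2.minAreaRect(W[m][:,:2].astype(np.float32)*1000); print(c,nm,m.sum(),r,cv2.boxPoints(r).tolist(),W[m].mean(0))
    # box top
    m=(abs(W[:,2]-.173)<.006)&(W[:,0]>.45)&(W[:,0]<.95)&(abs(W[:,1])<.2)
    r=cv2.minAreaRect(W[m][:,:2].astype(np.float32)*1000); print(c,"box",m.sum(),r,cv2.boxPoints(r).tolist())
    m=(W[:,0]>.42)&(W[:,0]<.9)&(abs(W[:,1])<.16)&(W[:,2]>.18)&(W[:,2]<.25)
    print(c,"shelf top",m.sum(),W[m].min(0),W[m].max(0),W[m][np.argmax(W[m][:,2])])
E
python3 geo.py
```

```text
scene white 441 ((424.5902404785156, -291.96826171875), (117.6275863647461, 59.86143493652344), 31.59683609008789) [[358.8133850097656, -297.2894287109375], [390.1770935058594, -348.2767333984375], [490.3670959472656, -286.6470947265625], [459.0033874511719, -235.6597900390625]] [ 0.4223 -0.2938  0.0386]
scene green 536 ((413.8453674316406, 264.0908203125), (61.25651168823242, 117.79110717773438), 51.42073059082031) [[348.7043151855469, 276.8743896484375], [440.7870788574219, 203.4202117919922], [478.9864196777344, 251.3072509765625], [386.9036560058594, 324.76141357421875]] [0.4117 0.2675 0.039 ]
scene box 7079 ((668.4423217773438, -0.776153564453125), (162.6212921142578, 348.82098388671875), 84.82462310791016) [[487.40826416015625, -66.02268981933594], [834.8071899414062, -97.48794555664062], [849.4763793945312, 64.47038269042969], [502.07745361328125, 95.93563842773438]]
scene shelf top 420 [ 0.4766 -0.0416  0.18  ] [0.5056 0.0878 0.1975] [0.4892 0.0292 0.1975]
side white 533 ((421.29205322265625, -293.17047119140625), (114.07770538330078, 64.22569274902344), 32.93928909301758) [[
[... 152 characters left out ...]
9560546875]] [ 0.4149 -0.2983  0.0411]
side green 244 ((410.0198059082031, 265.80572509765625), (70.76240539550781, 115.58904266357422), 52.875606536865234) [[342.58441162109375, 272.4770812988281], [434.7467041015625, 202.71359252929688], [477.4552001953125, 259.1343688964844], [385.29290771484375, 328.8978576660156]] [0.4065 0.2643 0.0412]
side box 1969 ((666.5764770507812, 3.59796142578125), (169.0655517578125, 347.5654296875), 83.57147979736328) [[484.421875, -60.945960998535156], [829.8018798828125, -99.86063385009766], [848.7310791015625, 68.14188385009766], [503.35107421875, 107.05655670166016]]
side shelf top 134 [ 0.4726 -0.0761  0.18  ] [0.8343 0.0883 0.2009] [0.4873 0.0722 0.2009]
```

View pics/v1.png

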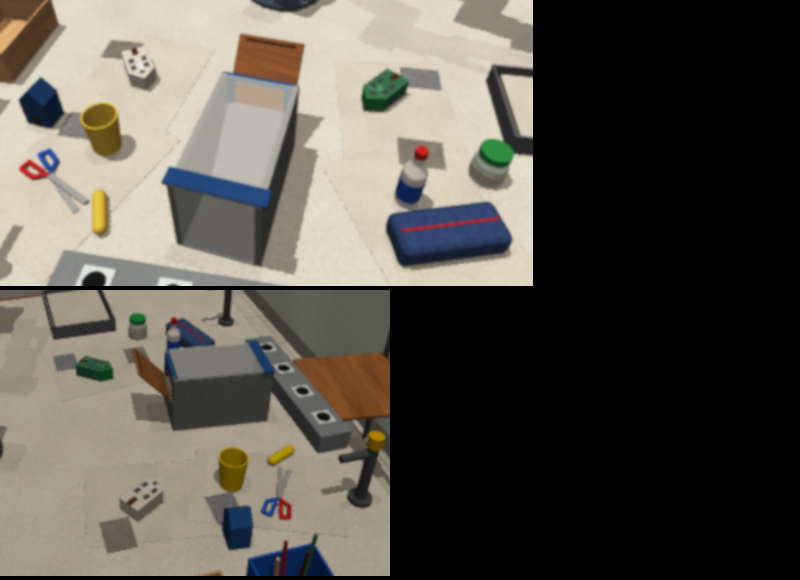

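The white house lies front-right, at about pixel (140,68), windows up. The shelf leans out at about (268,60), with the other objects clear of the path. I'll move above the shelf and look closer.

```bash
python3 -m pendant '[[-0.71,-0.8,-0.2,0,0,0,-1],[-0.71,-0.8,-0.2,0,0,0,-1],[-0.71,-0.8,-0.2,0,0,0,-1],[-0.71,-0.8,-0.2,0,0,0,-1],[-0.71,-0.8,-0.2,0,0,0,-1]]' >/dev/null && python3 -m pendant '[[-0.71,-0.8,-0.2,0,0,0,-1],[-0.71,-0.8,-0.2,0,0,0,-1],[-0.71,-0.8,-0.2,0,0,0,-1],[-0.71,-0.8,-0.2,0,0,0,-1],[-0.71,-0.8,-0.2,0,0,0,-1]]' >/dev/null && python3 -m pendant '[[-0.71,-0.8,0,0,0,-0.049,1],[-0.71,-0.8,0,0,0,-0.049,1],[-0.71,-0.8,0,0,0,-0.049,1],[-0.71,-0.8,0,0,0,-0.049,1],[-0.71,-0.8,0,0,0,-0.049,1],[-0.71,-0.8,0,0,0,-0.049,1],[-0.71,-0.8,0,0,0,-0.049,1]]'
cat > goal.py <<'E'
from h import *
from scipy.spatial.transform import Rotation as Rn
import sys
# goal.py x y z yaw(tool x heading deg): prints row values (tool down)
x,y,z,a=map(float,sys.argv[1:5]); a=np.radians(a)
s=readout.read_state();R=np.array(s["tcp_rot"]);p=np.array(s["position"])
G=np.array([[np.cos(a),np.sin(a),0],[np.sin(a),-np.cos(a),0],[0,0,-1]])
print("t",s["time_s"],"p",p.round(4),"yaw",np.degrees(np.arctan2(R[1,0],R[0,0])).round(2),"F",np.array(s["force"]).round(1),"open",round(s["opening"],3))
print("shift",(R.T@(np.array([x,y,z])-p)/.2).round(4),"turn",(Rn.from_matrix(R.T@G).as_rotvec()/np.pi).round(4))
E
python3 - <<'E'
from h import *
np.set_printoptions(precision=4,suppress=True)
print(calibration("wrist")["mount"])
p,d,T,K=snap("wrist","w1"); print(T)
for n in("returns_box","shelf","shelf_edge","flap"): print(n,look_for(n,"wrist")[:1])
E
```

```text
time_s: 2.7
position: [0.4484, 0.0338, 0.3721]
tcp_rot: [[-0.995, 0.1, -0.001], [0.1, 0.995, 0.001], [0.001, 0.001, -1.0]]
force: [0.5, -0.1, -0.9]
opening: 0.444
grasp_force: 0.0
[[-0.0005 -0.9654 -0.2606  0.0708]
 [ 1.     -0.0004 -0.0004  0.0004]
 [ 0.0003 -0.2606  0.9654 -0.0916]
 [ 0.      0.      0.      1.    ]]
[[ 0.1007  0.9608  0.2583  0.378 ]
 [ 0.9949 -0.0973 -0.0257  0.0411]
 [ 0.0004  0.2596 -0.9657  0.4638]
 [ 0.      0.      0.      1.    ]]
returns_box [{'extent': [254.3, 236.2, 383.1, 315.8], 'conf': 0.86}]
shelf [{'extent': [252.1, 236.9, 382.3, 262.1], 'conf': 0.71}]
shelf_edge [{'extent': [254.4, 234.6, 381.9, 260.3], 'conf': 0.61}]
flap [{'extent': [287.9, 286.4, 353.8, 299.7], 'conf': 0.84}]
```

View pics/w1.png

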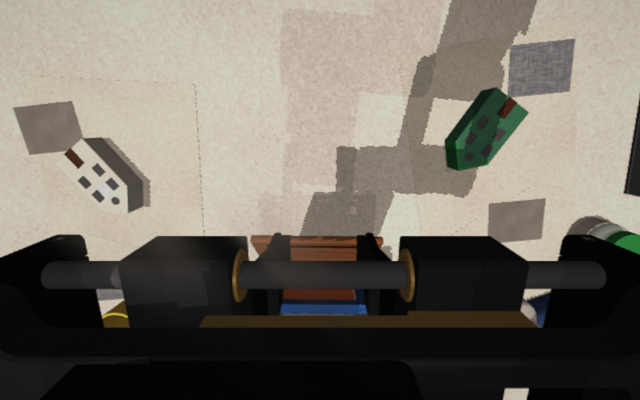

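The wrist view shows the white house's foot (brown door) at pixel (73,157) and its gable at (130,208), so the ridge heads about +x/+y (about 32°). The shelf edge is at row 240, columns 254–382. Next I'll fit the box and house precisely.

```bash
cat > fit.py <<'E'
from h import *
np.set_printoptions(precision=4,suppress=True)
for c in("scene0","side0","w1"):
    z=np.load(f"pics/{c}.npz");W=cloud(z["d"],z["T"],z["K"]);p=z["p"].astype(int)
    blue=(p[...,2]>p[...,0]+40)&(p[...,2]>70)
    m=blue&(W[...,2]>.15)&(W[...,2]<.185)&(abs(W[...,1])<.13)
    for lo,hi,n in((.5,.65,"front"),(.75,.95,"back")):
        q=W[m&(W[...,0]>lo)&(W[...,0]<hi)]
        if len(q)>20:
            r=cv2.minAreaRect(q[:,:2].astype(np.float32)*1000); print(c,n,len(q),r[0],r[1],r[2],q[:,2].max(),"x",np.percentile(q[:,0],[2,98]),"y",np.percentile(q[:,1],[2,98]))
    # shelf brown
    br=(p[...,0]>p[...,2]*1.6)&(W[...,2]>.1)&(W[...,2]<.22)&(W[...,0]>.4)&(W[...,0]<.6)&(abs(W[...,1])<.12)
    q=W[br]
    if len(q)>20:
        A=np.c_[q[:,:2],np.ones(len(q))];k=np.linalg.lstsq(A,q[:,2],rcond=None)[0]
        n=np.r_[-k[:2],1];n/=np.linalg.norm(n);t=q[np.argsort(-q[:,2])[:25]]
        print(c,"shelf n",n,"lean deg",90-np.degrees(np.arccos(abs(n[2]))),"top",t.mean(0),q[:,2].max(),"y",np.percentile(q[:,1],[1,99]),"cen",q.mean(0))
    hm=(abs(W[...,2]-.04)<.007)&(np.hypot(W[...,0]-.424,W[...,1]+.292)<.085);q=W[hm]
    r=cv2.minAreaRect(q[:,:2].astype(np.float32)*1000); print(c,"white",len(q),r,q.mean(0))
E
python3 fit.py
```

```text
scene0 front 77 (576.3410034179688, 11.679622650146484) (122.64423370361328, 11.767541885375977) 82.79012298583984 0.1722859111724292 x [0.5671 0.5869] y [-0.0455  0.0718]
scene0 back 1096 (824.5026245117188, -15.090766906738281) (162.29568481445312, 32.131797790527344) 83.53845977783203 0.17731032960895488 x [0.8056 0.8444] y [-0.0915  0.0624]
scene0 shelf n [ 0.7368 -0.0833  0.6709] lean deg 42.137787513273274 top [0.488  0.0283 0.1955] 0.19746135847218904 y [-0.0426  0.0819] cen [0.5112 0.0206 0.1664]
scene0 white 447 ((424.5902404785156, -291.96826171875), (117.6275863647461, 59.86143493652344), 31.59683609008789) [ 0.4229 -0.2936  0.0385]
side0 front 58 (576.060302734375, 11.496341705322266) (123.68197631835938, 10.426519393920898) 83.57271575927734 0.1737541058769131 x [0.5667 0.585 ] y [-0.0448  0.0718]
side0 back 185 (824.113037109375, -16.13341522216797) (161.86546325683594, 29.3729305267334) 83.25038146972656 0.18031163047752397 x [0.8071 0.8412] y [-0.0915  0.0586]
side0 shelf n [ 0.7201 -0.0969  0.687 ] lean deg 43.39596708241331 top [0.4829 0.0205 0.197 ] 0.20092858627555732 y [-0.0491  0.0819] cen [0.5231 0.0103 0.1529]
side0 white 541 ((421.07940673828125, -292.71221923828125), (113.91033935546875, 64.39057922363281), 31.41476058959961) [ 0.4149 -0.2986  0.041 ]
w1 front 761 (579.07470703125, 22.144439697265625) (98.74336242675781, 12.90213394165039) 83.82556915283203 0.16944081637378605 x [0.5698 0.5882] y [-0.0249  0.0677]
w1 shelf n [ 0.5214 -0.0468  0.852 ] lean deg 58.43442941015687 top [0.4833 0.0053 0.1961] 0.19660009585252414 y [-0.0386  0.0848] cen [0.5207 0.0207 0.1681]
w1 white 3041 ((424.4423828125, -290.7615661621094), (115.65106964111328, 61.36240005493164), 31.141836166381836) [ 0.4177 -0.2925  0.0392]
```

```bash
python3 goal.py 0.5114 0.0193 0.285 173.5
```

```text
t 2.95 p [0.448  0.035  0.3723] yaw 174.46 F [ 0.7  0.4 -0.2] open 0.22
shift [-0.323  -0.0477  0.4365] turn [ 0.0001 -0.0001  0.0053]
```

```bash
python3 -m pendant '[[-0.323,-0.048,0.437,0,0,0.005,1],[-0.323,-0.048,0.437,0,0,0.005,1],[-0.323,-0.048,0.437,0,0,0.005,1],[-0.323,-0.048,0.437,0,0,0.005,1]]' && python3 -m pendant '[[0,0,0.12,0,0,0,1],[0,0,0.19,0,0,0,1],[0.078,0,0.25,0,0,0,1],[0.128,0,0.325,0,0,0,1],[0.178,0,0.425,0,0,0,1],[0.2,0,0.5,0,0,0,1],[0.2,0,0.55,0,0,0,1],[0.2,0,0.55,0,0,0,1]]'; python3 goal.py 0.5 0 0.17 173.5
```

```text
time_s: 3.35
position: [0.5116, 0.0185, 0.2833]
tcp_rot: [[-0.994, 0.113, -0.004], [0.113, 0.994, 0.001], [0.004, 0.0, -1.0]]
force: [-0.3, 0.6, 0.9]
opening: 0.004
grasp_force: 0.0
time_s: 4.15
position: [0.472, 0.0229, 0.1754]
tcp_rot: [[-0.994, 0.114, 0.0], [0.114, 0.994, 0.0], [-0.0, 0.0, -1.0]]
force: [0.1, -0.4, -0.7]
opening: 0.004
grasp_force: 0.0
t 4.15 p [0.472  0.0229 0.1754] yaw 173.47 F [ 0.1 -0.4 -0.7] open 0.004
shift [-0.1523 -0.0978  0.0268] turn [ 0.      0.     -0.0001]
```

```bash
python3 -m pendant '[[0,0,0.02,0,0,0,1],[0,0,0.025,0,0,0,1]]' | grep -E "pos|force" ; python3 -m pendant '[[0,0,0.01,0,0,0,1],[0,0,0.01,0,0,0,1]]'| grep -E "pos|force"
```

```text
position: [0.4731, 0.0225, 0.1705]
force: [0.3, 1.5, -0.1]
grasp_force: 0.3
position: [0.4731, 0.0225, 0.1699]
force: [-2.9, 0.6, 14.9]
grasp_force: 7.7
```

```bash
python3 -m pendant '[[0,0,0.01,0,0,0,1],[0,0,0.01,0,0,0,1],[0,0,-0.25,0,0,0,1],[0,0,-0.5,0,0,0,-1],[0,0,-0.75,0,0,0,-1],[0,0,-0.95,0,0,0,-1],[0,0,-0.95,0,0,0,-1]]' | grep -E "pos|force"; python3 - <<'E'
from h import *
np.set_printoptions(precision=4,suppress=True)
for c in("scene","side"):
    p,d,T,K=snap(c,c+"1");W=cloud(d,T,K)
    for r in look_for("shelf",c)[:1]: print(c,r)
    u=np.array([.9936,-.113]);F=np.array([.571,.0125])
    o=-(W[...,:2]-F)@u; s=(W[...,:2]-F)@np.array([.113,.9936])
    m=(o>.03)&(o<.125)&(abs(s)<.055)&(W[...,2]>.08)&(W[...,2]<.13)
    if m.sum()>10: print(m.sum(),np.polyfit(o[m],W[...,2][m],1),W[...,2][m].mean(),o[m].max())
E
python3 goal.py 0.4176 -0.2957 0.25 211.4
```

```text
position: [0.4754, 0.022, 0.3644]
force: [1.2, 0.2, -0.5]
grasp_force: 0.0
scene {'extent': [315.6, 194.9, 370.6, 216.8], 'conf': 0.93}
500 [0.0034 0.0986] 0.09896588564697677 0.12478530394042356
side {'extent': [291.4, 194.4, 332.9, 220.5], 'conf': 0.74}
480 [0.0009 0.1015] 0.10156850929590204 0.1249610263309709
t 5.45 p [0.4714 0.0226 0.3567] yaw 173.43 F [-0.3 -0.1  0.1] open 0.467
shift [ 0.0836 -1.6119  0.5336] turn [ 0.0003 -0.0008 -0.2109]
```

Shelf is level (slope about 0, z about 100 mm). Moving to the house.

```bash
python3 -m pendant '[[0.04,-0.8,0,0,0,0,-1],[0.04,-0.8,0,0,0,0,-1],[0.04,-0.8,0,0,0,0,-1],[0.04,-0.8,0,0,0,0,-1]]' | grep pos; python3 -m pendant '[[0.04,-0.81,0.2,0,0,-0.211,-1],[0.04,-0.81,0.2,0,0,-0.211,-1],[0.04,-0.81,0.2,0,0,-0.211,-1],[0.04,-0.81,0.2,0,0,-0.211,-1],[0.04,-0.81,0.2,0,0,-0.211,-1],[0.04,-0.81,0.2,0,0,-0.211,-1],[0.04,-0.81,0.2,0,0,-0.211,-1]]'; python3 - <<'E'
from h import *
np.set_printoptions(precision=4,suppress=True)
p,d,T,K=snap("wrist","w2");W=cloud(d,T,K)
hm=(abs(W[...,2]-.04)<.007)&(np.hypot(W[...,0]-.424,W[...,1]+.292)<.085);q=W[hm]
if len(q)>50: print(len(q),cv2.minAreaRect(q[:,:2].astype(np.float32)*1000))
E
python3 goal.py 0.4176 -0.2957 0.078 211.4
```

```text
position: [0.4451, -0.1395, 0.356]
time_s: 6.55
position: [0.4337, -0.2791, 0.3155]
tcp_rot: [[-0.867, -0.498, -0.022], [-0.498, 0.867, -0.018], [0.028, -0.005, -1.0]]
force: [-0.8, 0.2, 0.1]
opening: 1.002
grasp_force: 0.0
3838 ((424.435791015625, -291.456787109375), (114.46563720703125, 60.020774841308594), 31.61530303955078)
t 6.6 p [ 0.4338 -0.2793  0.3159] yaw -150.12 F [-0.7  0.5  1.2] open 0.996
shift [ 0.0773 -0.0236  1.1926] turn [-0.0018 -0.009  -0.0084]
```

View pics/w2.png

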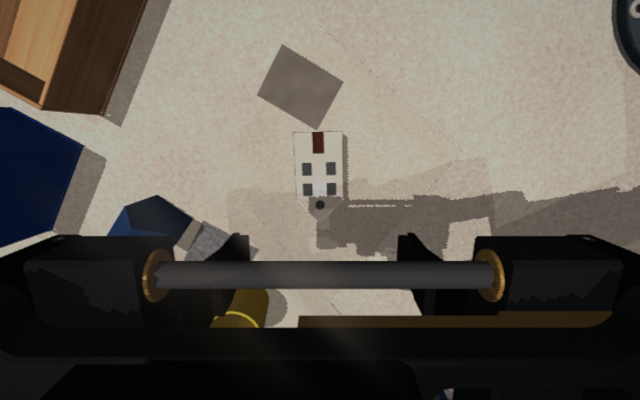

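The house is squarely below at pixel (318,165), foot with door up and gable down, agreeing with the estimate of (0.4244, -0.2915, 31.6°).

```bash
python3 -m pendant '[[0.077,-0.024,0.7,-0.002,-0.009,-0.009,-1],[0.077,-0.024,0.7,-0.002,-0.009,-0.009,-1],[0.077,-0.024,0.7,-0.002,-0.009,-0.009,-1],[0.077,-0.024,0.7,-0.002,-0.009,-0.009,-1]]' | grep pos;python3 goal.py 0.4176 -0.2957 0.079 211.6; python3 -c "
from h import *
print(readout.read_state()['joint_positions'])"
```

```text
position: [0.4275, -0.2811, 0.1717]
t 7.0 p [ 0.4275 -0.2811  0.1717] yaw -149.66 F [-1.4  0.9  0. ] open 1.001
shift [ 0.0647 -0.0386  0.4656] turn [ 0.0006 -0.0103 -0.007 ]
[ -45.01732757   32.54440009  103.92693184   -2.55161639   44.11652378
 -163.51104405]
```

Joint 6 is at its limit this way round, so I'll turn half a revolution and use the equivalent grasp.

```bash
python3 -m pendant '[[0,0,-0.2,0,0,0.04,-1],[0,0,-0.4,0,0,0.08,-1],[0,0,-0.4,0,0,0.36,-1],[0,0,-0.4,0,0,0.36,-1],[0,0,-0.4,0,0,0.36,-1],[0,0,-0.4,0,0,0.36,-1],[0,0,-0.4,0,0,0.36,-1],[0,0,-0.4,0,0,0.36,-1]]' | grep pos; python3 -m pendant '[[0,0,0,0,0,0.36,-1],[0,0,0,0,0,0.36,-1],[0,0,0,0,0,0.36,-1],[0,0,0,0,0,0.36,-1],[0,0,0,0,0,0.36,-1],[0,0,0,0,0,0.36,-1],[0,0,0,0,0,0.36,-1],[0,0,0,0,0,0.36,-1]]' | grep pos; python3 -m pendant '[[0,0,0,0,0,0.27,-1],[0,0,0,0,0,0.27,-1],[0,0,0,0,0,0.27,-1],[0,0,0,0,0,0.27,-1],[0,0,0,0,0,0.27,-1],[0,0,0,0,0,0.27,-1]]' | grep pos; python3 goal.py 0.4176 -0.2957 0.12 31.6
```

```text
position: [0.4328, -0.2817, 0.2591]
position: [0.4328, -0.2817, 0.2591]
position: [0.4328, -0.2818, 0.2591]
t 9.2 p [ 0.4328 -0.2818  0.2591] yaw 31.87 F [0.2 0.5 0.1] open 1.0
shift [-0.0818  0.0093  0.6983] turn [0.0045 0.0089 0.0016]
```

```bash
python3 -m pendant '[[-0.082,0.009,0.5,0.0045,0.009,0.0015,-1],[-0.082,0.009,0.698,0.0045,0.009,0.0015,-1],[-0.082,0.009,0.698,0.0045,0.009,0.0015,-1],[-0.082,0.009,0.698,0.0045,0.009,0.0015,-1],[-0.082,0.009,0.698,0.0045,0.009,0.0015,-1]]' | grep pos; python3 goal.py 0.4176 -0.2957 0.079 31.6;
```

```text
position: [0.4173, -0.2959, 0.1188]
t 9.7 p [ 0.4173 -0.2959  0.1188] yaw 31.87 F [0.4 0.2 0.3] open 1.001
shift [0.0019 0.0007 0.1991] turn [-0.0008  0.0002  0.0015]
```

```bash
python3 -m pendant '[[0.002,0,0.199,0,0,0.0015,-1],[0.002,0,0.199,0,0,0.0015,-1],[0.002,0,0.199,0,0,0.0015,1],[0.002,0,0.199,0,0,0.0015,1],[0.002,0,0.199,0,0,0.0015,1],[0.002,0,0.199,0,0,0.0015,1],[0.002,0,0.199,0,0,0.0015,1],[0.002,0,0.199,0,0,0.0015,1]]'
```

```text
time_s: 10.5
position: [0.4174, -0.2959, 0.079]
tcp_rot: [[0.852, 0.524, -0.001], [0.524, -0.852, 0.0], [-0.0, -0.001, -1.0]]
force: [-1.2, 0.9, 7.6]
opening: 0.69
grasp_force: 30.0
```

```bash
python3 -m pendant '[[0,0,-0.25,0,0,0,1],[0,0,-0.5,0,0,0,1],[0,0,-0.75,0,0,0,1],[0,0,-0.85,0,0,0,1],[0,0,-0.85,0,0,0,1]]' ; python3 goal.py 0.4995 0.0206 0.22 -6.5
```

```text
time_s: 11.0
position: [0.4182, -0.2967, 0.2508]
tcp_rot: [[0.852, 0.524, 0.002], [0.524, -0.852, -0.003], [0.0, 0.004, -1.0]]
force: [0.1, -0.0, -3.4]
opening: 0.687
grasp_force: 30.0
t 11.0 p [ 0.4182 -0.2967  0.2508] yaw 31.61 F [ 0.1 -0.  -3.4] open 0.687
shift [ 1.1774 -1.1386  0.1501] turn [ 0.0011 -0.0005  0.2117]
```

```bash
python3 -m pendant '[[0.59,-0.57,0,0,0,0.21,1],[0.59,-0.57,0,0,0,0.21,1],[0.59,-0.57,0,0,0,0.21,1],[0.59,-0.57,0,0,0,0.21,1],[0.59,-0.57,0,0,0,0.21,1],[0.59,-0.57,0,0,0,0.21,1]]' |grep pos; python3 goal.py 0.4995 0.0206 0.22 -6.5
```

```text
position: [0.4568, -0.135, 0.2459]
t 11.6 p [ 0.4568 -0.135   0.2459] yaw -6.06 F [ 1.3  0.3 -2. ] open 0.689
shift [ 0.131  -0.7958  0.1319] turn [-0.0013  0.0024  0.0024]
```

```bash
python3 -m pendant '[[0.131,-0.796,0.05,0,0.0024,0.0024,1],[0.131,-0.796,0.05,0,0.0024,0.0024,1],[0.131,-0.796,0.05,0,0.0024,0.0024,1],[0.131,-0.796,0.05,0,0.0024,0.0024,1],[0.131,-0.796,0.05,0,0.0024,0.0024,1],[0.131,-0.796,0.05,0,0.0024,0.0024,1]]' |grep pos; python3 goal.py 0.4995 0.0206 0.183 -6.5; python3 - <<'E'
from h import *
np.set_printoptions(precision=4,suppress=True)
p,d,T,K=snap("side","side2"); p2,d2,T2,K2=snap("scene","scene2")
a=cv2.resize(p[150:250,260:400,::-1],(560,400)); cv2.imwrite("pics/v2.png",a)
p3=snap("wrist","w3")[0]
b=cv2.resize(p2[160:260,280:400,::-1],(240,200));cv2.imwrite("pics/v2.png",np.hstack([a,np.vstack([b,cv2.resize(p3[:,:,::-1],(240,200))])]))
E
```

```text
position: [0.5007, 0.0179, 0.2373]
t 12.2 p [0.5007 0.0179 0.2373] yaw -6.57 F [-0.2  0.1 -2.6] open 0.685
shift [-0.008  -0.0121  0.2714] turn [-0.0006 -0.0008 -0.0004]
```

View pics/v2.png

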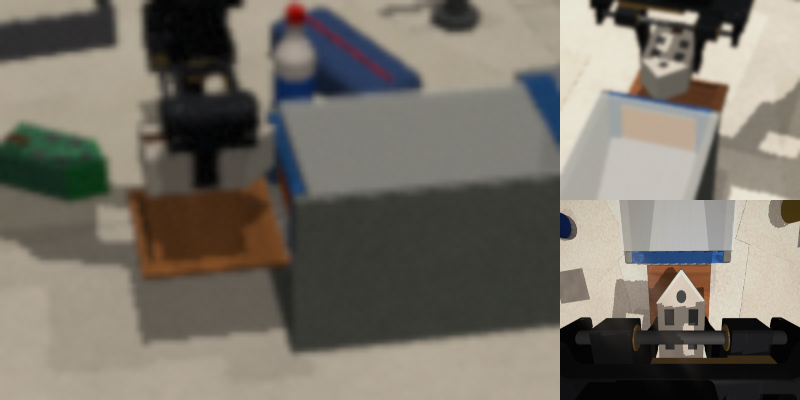

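The wrist view shows the house over the shelf, ridge pointing at the blue lintel and nearly centred. Next I'll refine the box frame from this close view.

```bash
python3 - <<'E'
from h import *
np.set_printoptions(precision=4,suppress=True)
z=np.load("pics/w3.npz");W=cloud(z["d"],z["T"],z["K"]);p=z["p"].astype(int)
F=np.array([.571,.0125]);a=np.radians(-6.5);u=np.array([np.cos(a),np.sin(a)]);v=np.array([-u[1],u[0]])
X=(W[...,:2]-F)@u;S=(W[...,:2]-F)@v;Z=W[...,2]
m=(p[...,2]>p[...,0]+40)&(Z>.15)&(Z<.185)&(abs(X)<.05)&(abs(S)<.12)
q=np.c_[X,S][...].reshape(400,-1) if 0 else np.c_[X[m],S[m],Z[m]]
print("lintel",len(q),np.percentile(q,[1,99],axis=0),cv2.minAreaRect((q[:,:2]*1000).astype(np.float32)))
for s0 in(-.06,-.03,0,.03,.06):
    k=abs(q[:,1]-s0)<.008; print(s0,np.percentile(q[k,0],[3,97]))
m=(p[...,0]>p[...,2]*1.6)&(abs(Z-.1)<.01)&(X<-.005)&(X>-.15)&(abs(S)<.09)
q=np.c_[X[m],S[m],Z[m]];print("shelf",len(q),np.percentile(q,[1,99],axis=0))
m=(p.min(-1)>120)&(Z>.17)&(Z<.22)&(X<.02)&(abs(S)<.05)
q=np.c_[X[m],S[m],Z[m]];i=q[:,0]>np.percentile(q[:,0],98);print("house",len(q),np.percentile(q,[.5,99.5],axis=0),"ridge",q[i].mean(0))
E
```

```text
lintel 5732 [[ 0.0011 -0.0608  0.1656]
 [ 0.0127  0.0643  0.1687]] ((6.956636428833008, 1.9506645202636719), (12.040130615234375, 128.60926818847656), 0.07918650656938553)
-0.06 [0.0013 0.0123]
-0.03 [0.0014 0.0124]
0 [0.0011 0.0125]
0.03 [0.0012 0.0126]
0.06 [0.0013 0.0124]
shelf 7716 [[-0.09   -0.0618  0.0976]
 [-0.0054  0.0653  0.1007]]
house 8576 [[-0.0887 -0.0484  0.1708]
 [ 0.0199  0.0486  0.1996]] ridge [0.0198 0.0019 0.1721]
```

```bash
python3 goal.py 0.5 0.0225 0.182 -6.5; python3 -m pendant '[[-0.006,-0.022,0.15,0,0,0,1],[-0.006,-0.022,0.24,0,0,0,1],[-0.006,-0.022,0.272,0,0,0,1],[-0.006,-0.022,0.272,0,0,0,1],[-0.006,-0.022,0.277,0,0,0,1],[-0.006,-0.022,0.277,0,0,0,1]]'
```

```text
t 12.35 p [0.501  0.0172 0.2379] yaw -6.74 F [ 0.   0.4 -2.9] open 0.687
shift [-0.009  -0.0254  0.2796] turn [-0.0007 -0.0012 -0.0013]
time_s: 12.95
position: [0.5014, 0.0229, 0.1835]
tcp_rot: [[0.993, -0.116, 0.007], [-0.116, -0.993, 0.001], [0.006, -0.002, -1.0]]
force: [0.3, 0.1, -3.4]
opening: 0.687
grasp_force: 30.0
```

```bash
python3 -m pendant '[[0,0,0.01,0,-0.002,0,1],[0,0,0.018,0,-0.002,0,1],[0,0,0.018,0,-0.002,0,1]]'|grep -E "pos|force|rot"; python3 -m pendant '[[0,0,0.008,0,0,0,1],[0,0,0.008,0,0,0,1]]'|grep -E "pos|force|rot"
```

```text
position: [0.5008, 0.0234, 0.1792]
tcp_rot: [[0.993, -0.115, -0.002], [-0.115, -0.993, 0.003], [-0.002, -0.002, -1.0]]
force: [-0.1, 0.7, -3.4]
grasp_force: 30.0
position: [0.5008, 0.0235, 0.1789]
tcp_rot: [[0.993, -0.115, -0.001], [-0.115, -0.993, 0.002], [-0.001, -0.002, -1.0]]
force: [-2.8, 0.5, 8.3]
grasp_force: 30.0
```

```bash
python3 -m pendant '[[0,0,0,0,0,0,-1],[0,0,0,0,0,0,-1],[0,0,0,0,0,0,-1],[0,0,-0.15,0,0,0,-1],[0,0,-0.35,0,0,0,-1],[0,0,-0.35,0,0,0,-1]]'|grep -E "pos|force|open";  python3 -m pendant '[[-0.2,0,0,0,0,0,0.5],[-0.375,0,0,0,0,0,0.5],[-0.375,0,0,0,0,0,0.5],[-0.375,0,0,0,0,0,0.5]]'|grep -E "pos|force|open"; python3 - <<'E'
from h import *
np.set_printoptions(precision=4,suppress=True)
p,d,T,K=snap("wrist","w4");W=cloud(d,T,K);p=p.astype(int)
F=np.array([.572,.0145]);a=np.radians(-6.5);u=np.array([np.cos(a),np.sin(a)]);v=np.array([-u[1],u[0]])
X=(W[...,:2]-F)@u;S=(W[...,:2]-F)@v;Z=W[...,2]
m=(abs(Z-.14)<.008)&(X<.01)&(X>-.16)&(abs(S)<.06);q=np.c_[X[m],S[m],Z[m]]
print("house",len(q),np.percentile(q,[.5,99.5],axis=0),cv2.minAreaRect((q[:,:2]*1000).astype(np.float32)))
s=np.array(readout.read_state()["position"]);print("tool X,S",(s[:2]-F)@u,(s[:2]-F)@v,s[2])
E
```

```text
position: [0.5038, 0.0228, 0.2516]
force: [1.2, -0.6, 0.2]
opening: 0.991
grasp_force: 0.0
position: [0.426, 0.0319, 0.2475]
force: [0.8, 0.1, 0.9]
opening: 0.723
grasp_force: 0.0
house 15091 [[-0.1203 -0.0285  0.1374]
 [-0.0105  0.0305  0.1411]] ((-64.1133041381836, 1.0986003875732422), (60.398468017578125, 114.7413558959961), 89.8399658203125)
tool X,S -0.14566246416490305 0.0006457110927648637 0.24770024918633515
```

View pics/w4.png

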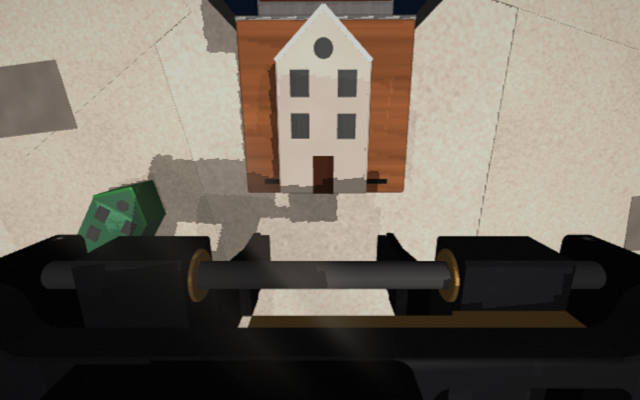

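House lies flat and straight on the shelf, gable (320,8) at the flap, door end at (322,190). Lower behind the foot and push.

```bash
python3 -m pendant '[[0,0,0.1,0,0,0,0.5],[0,-0.002,0.318,0,0,0,0.5],[0,-0.002,0.318,0,0,0,0.5],[0,-0.002,0.318,0,0,0,0.5]]'|grep -E "pos|force|open|rot"; python3 goal.py 0.515 0.021 0.184 -6.5
```

```text
position: [0.427, 0.0322, 0.1836]
tcp_rot: [[0.993, -0.115, -0.004], [-0.115, -0.993, 0.003], [-0.004, -0.003, -1.0]]
force: [0.7, -0.4, 0.0]
opening: 0.314
grasp_force: 0.0
t 14.9 p [0.427  0.0322 0.1836] yaw -6.63 F [ 0.7 -0.4  0. ] open 0.314
shift [ 0.4437  0.005  -0.0039] turn [-0.0008  0.0012 -0.0007]
```

```bash
python3 -m pendant '[[0.08,0,0,0,0,0,0.5],[0.13,0,0,0,0,0,0.5],[0.18,0,0,0,0,0,0.5],[0.23,0,0,0,0,0,0.5],[0.28,0,0,0,0,0,0.5],[0.33,0,0,0,0,0,0.5],[0.38,0,0,0,0,0,0.5],[0.425,0,0,0,0,0,0.5]]'|grep -E "pos|force"; python3 - <<'E'
from h import *
np.set_printoptions(precision=4,suppress=True)
p,d,T,K=snap("wrist","w5");W=cloud(d,T,K)
p2=snap("scene","scene5")[0];p3=snap("side","side5")[0]
F=np.array([.572,.0145]);a=np.radians(-6.5);u=np.array([np.cos(a),np.sin(a)])
s=np.array(readout.read_state()["position"]);print("tool X",(s[:2]-F)@u,s[2])
f=lambda x:cv2.resize(x[:,:,::-1],(390,290))
cv2.imwrite("pics/v3.png",np.vstack([np.hstack([f(p),f(p2[160:250,280:400])]),np.hstack([f(p3[150:240,270:390]),f(p3[150:240,270:390])*0])]))
E
```

```text
position: [0.5086, 0.0231, 0.1852]
force: [-5.8, 0.4, 4.3]
grasp_force: 2.9
tool X -0.060141942471095104 0.18530473786473467
```

View pics/v3.png

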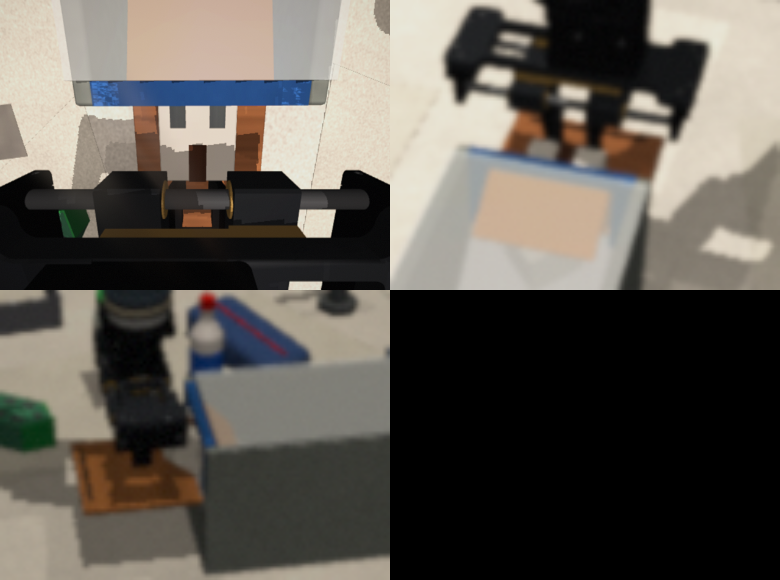

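The house is half in and straight, with the flap lifted (wrist view about (200,130)). Continuing the push.

```bash
python3 -m pendant '[[0.05,0,0,0,0,0,0.5],[0.09,0,0,0,0,0,0.5],[0.13,0,0,0,0,0,0.5],[0.165,0,0,0,0,0,0.5],[0.19,0,0,0,0,0,0.5],[0.215,0,0,0,0,0,0.5],[0.215,0,0,0,0,0,0.5],[0.215,0,0,0,0,0,0.5]]'|grep -E "pos|force"; python3 - <<'E'
from h import *
np.set_printoptions(precision=4,suppress=True)
p=snap("wrist","w6")[0]
p2=snap("scene","scene6")[0]
F=np.array([.572,.0145]);a=np.radians(-6.5);u=np.array([np.cos(a),np.sin(a)])
s=np.array(readout.read_state()["position"]);print("tool X",(s[:2]-F)@u,s[2])
f=lambda x:cv2.resize(x[:,:,::-1],(390,290))
cv2.imwrite("pics/v4.png",np.hstack([f(p),f(p2[170:290,250:390])]))
E
```

```text
position: [0.5532, 0.0177, 0.1837]
force: [0.0, 0.6, -0.2]
grasp_force: 0.0
tool X -0.019230549967701932 0.1837476282866987
```

View pics/v4.png

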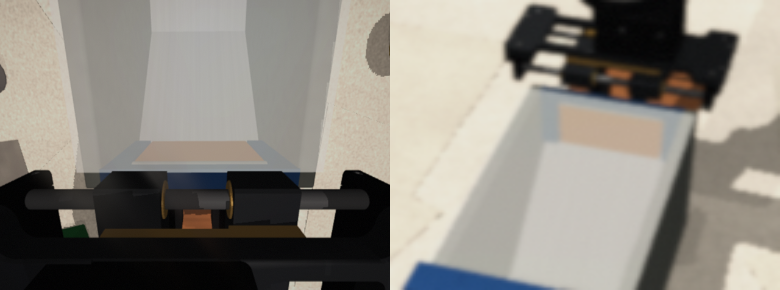

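```bash
python3 -m pendant '[[-0.15,0,0,0,0,0,0.5],[-0.3,0,0,0,0,0,0.5],[-0.45,0,-0.1,0,0,0,0.5],[-0.45,0,-0.35,0,0,0,0.5],[-0.45,0,-0.6,0,0,0,0.5],[-0.45,0,-0.8,0,0,0,0.5],[-0.45,0,-0.8,0,0,0,0.5]]'|grep -E "pos|force"; python3 - <<'E'
from h import *
np.set_printoptions(precision=4,suppress=True)
p=snap("wrist","w7")[0]; print(look_for("house_white","wrist"),look_for("flap","wrist")[:1])
p2=snap("scene","scene7")[0]; print(look_for("house_white","scene"))
p3=snap("side","side7")[0]
z=np.load("pics/scene0.npz")["p"].astype(int)
f=lambda x:cv2.resize(x[:,:,::-1],(390,290))
cv2.imwrite("pics/v5.png",np.vstack([np.hstack([f(p),f(p2[170:290,240:380])]),np.hstack([f(p3[140:340,240:420]),f(p2[150:350,130:540])])]))
E
```

```text
position: [0.4669, 0.0273, 0.3497]
force: [0.3, 0.1, 0.5]
grasp_force: 0.0
[] [{'extent': [266.0, 96.1, 384.8, 211.8], 'conf': 0.38}]
[{'extent': [144.0, 208.3, 182.1, 249.1], 'conf': 0.18}]
```

View pics/v5.png

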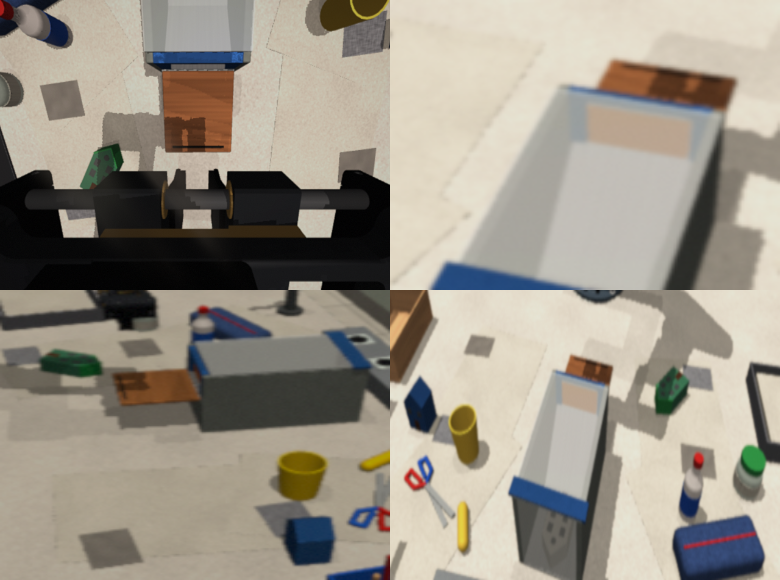

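The house lies inside the box: its windows show through the far window at (557,530). The flap is shut (580,395), the shelf is level and the bystanders are in place.

```bash
python3 -c "
from rig import bot,readout
print(readout.read_state()['time_s'],bot.hand_in())"
```

```text
the job is handed in; nothing more can be done
17.75 None
```

The white house is inside the returns box with the flap shut behind it and the shelf down level; the other objects look undisturbed in the last pictures, and I handed the job in at 17.75 s.

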